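# Dock the greenhouse data logger in place of the blank

## Task

Take the blank (the thin filler plate with the narrow grip rib) out of the sloped reading dock and lay it in the bin that already holds another blank. Then pick up the data logger from the bench and seat it gently, upright, in the dock's pocket in the blank's place, flat on the pocket floor and fully home; either end may point left. Leave the tape, beaker, jar, pot and pruners where they are.

Things in the scene. Friction and masses are not known exactly. Their poses are not given: they have to be found in the camera images.
- dock: Fixed grey and aluminium stand on the bench, about 105 mm deep, 150 mm wide, 90 mm high at its rear; carries the pocket on its 30 degree slope, which faces roughly towards the robot. Origin: centre of its underside on the bench, z up, x to its rear (away from the robot), y to its left.
- pocket: The dock's rectangular pocket, part of the dock. Origin: centre of its floor. z points squarely out of it (30 degrees from vertical, leaning towards the robot), x up the slope, y level along its long side. Inside 65 mm (x) by 125 mm (y); walls 12 mm high and 12 mm thick, so the rim is at z = 12 mm; outside 89 x 149 mm. Nothing stands above the rim.
- blank: Blank: grey plastic plate 60 mm (x) by 120 mm (y), 14 mm thick, with a grip rib in the middle of its top: 16 mm wide (x), 60 mm long (y), from z = 14 to 38 mm. About 0.13 kg. Origin: centre of its underside, z towards the rib. Starts in the dock's pocket, underside on the pocket floor, axes along the pocket's, 2.5 mm of play on each side.
- logger: Data logger: white plastic housing 60 mm (x) by 120 mm (y), 20 mm high, with a wide grey hump to grip it by in the middle of its top: 26 mm wide (x), 80 mm long (y), from z = 20 to 46 mm. Small black screen and three buttons beside the hump. 0.2 to 0.4 kg. Origin: centre of its underside, z towards the hump. Starts flat on the bench. Delicate: do not drop or force it.
- blank_bin: Fixed sheet-metal open bin, 210 mm (x) by 170 mm (y), 45 mm high, walls and floor 5 mm; it is the bin holding the spare blank. Origin: centre of its underside on the bench, z up. The spare blank lies in its far half (+x); the near half (centre about x = -50 mm, y = 0) is empty.
- tube_bin: The like bin, holding two black square probe sleeves 120 mm long instead; the blank does not belong here. Origin: centre of its underside.
- spare_blank: A second blank, the same shape and size, lying flat in the far half of blank_bin. Origin: centre of its underside.
- tape: Bystander: roll of tape lying flat, 96 mm across, 25 mm high. Origin: centre of its underside.
- beaker: Bystander: glass beaker, 70 mm across, 95 mm high. Origin: centre of its underside.
- jar: Bystander: closed jar, 56 mm across, 70 mm high. Origin: centre of its underside.
- pot: Bystander: small black plant pot, 72 mm across, 65 mm high. Origin: centre of its underside.
- pruners: Bystander: pruning shears lying flat, about 175 mm long, 18 mm high. Origin: on the bench under their middle, near the pivot.
There are look-alikes about, which are no part of the job. What is shaped like the blank but red is not meant.

How it is judged:
On the way, in this order (a step that is already met when the one before it is completed fails the run):
1. the blank lies, let go, in the bin that holds the spare blank (x of blank in the frame of blank_bin between -0.1 and 0.1 m and y of blank in the frame of blank_bin between -0.08 and 0.08 m and z of blank in the frame of blank_bin between -0.005 and 0.044 m and contact force between blank and the fingers below 0.1 N and linear speed of blank below 0.03 m/s), for 0.2 s.
2. the logger sits home in the pocket, let go (x of logger in the frame of pocket between -0.006 and 0.006 m and y of logger in the frame of pocket between -0.006 and 0.006 m and z of logger in the frame of pocket between -0.003 and 0.003 m and angle between the z axis of logger and the z axis of pocket, either way round below 0.04 rad and angle between the y axis of logger and the y axis of pocket, either way round below 0.1 rad and contact force between logger and the fingers below 0.1 N and linear speed of logger below 0.03 m/s), for 0.2 s.
At the end, for the whole second after the job is handed in: Both released, at rest. Blank origin in blank_bin: within 100 mm (x), 80 mm (y) of its centre, under 44 mm above its underside. Logger in pocket: within 6 mm of its centre in x and y, underside within 3 mm of the floor, z axes within 0.04 rad, long axes within 0.1 rad, either way round (all of step 1 and all of step 2); the robot touches nothing.
It fails at once if the logger is dropped or forced into the dock (more than 60 N between them) (contact force between logger and dock above 60 N).
It fails at once if a bystander (tape, beaker, jar, pot, pruners) is moved by more than 30 mm (distance of any of tape, beaker, jar, pot, pruners from where it was at the start of the episode above 0.03 m).
It also fails if it takes over 61 s, if anything falls off the work surface, if the arm or the gripper's body presses on something with over 40 N, if the wrist force passes 120 N, or if a joint passes its speed limit or range.

## Robot

A 6-joint arm with a two-finger parallel gripper is mounted at the origin on the work surface. World frame = base frame: x ahead of the robot, y to its left, z up, the work surface at z = 0. Lengths are in m, angles in rad, forces in N, time in s.
With the tool pointing down it reaches from about 0.275 to 0.825 m from the base axis. Payload 4.9 kg.
Tool frame: the origin (TCP) lies on the centre line of the jaws, within the pads' length; the fingertips stand 11 mm ahead of it and the grasp point (between the pads) lies 8 mm behind it; z points along the fingers, y is the line along which they close (so a half turn about z gives the same grasp; the last joint's range is limited). The gripper opens to 85 mm and grips with 20 to 120 N. Pads are 22 mm wide; open, the fingers measure 114 mm over their backs; the gripper's body (76 mm by 85 mm) begins 54 mm behind the grasp point. The pads swing forward as they close: fully open they stand 13 mm farther back than shut.
Start: joints at [-1.462, 0.326, -0.193, 1.052, 0, 1.437], TCP at [0.132, -0.534, 0.242] pointing down, gripper open.
Joint ranges: [-2.65, 2.65], [-0.97, 1.79], [-1.3, 1.35], [-1.93, 2.1], [-1.47, 1.37], [-3.14, 3.14]. Speed limits (rad/s): [2.57, 2.57, 3.14, 3.14, 3.14, 3.14].

## Interface

Orientations are given as [roll, pitch, yaw] about the fixed x, y, z axes, in that order (R = Rz(yaw) Ry(pitch) Rx(roll)).
In Python, from bench import status, optics, manip gives the robot as it stands.
- The arm moves only by the shell command python3 -m pendant 'ROWS' [FORCE]. ROWS is a JSON object of lists of equal length, an entry for each row: "xyz": the shift along the tool's x, y, z each as a share of 600 mm, from -1 to 1, a list of three; "turn": the turn, a rotation vector about the tool's x, y, z each as a share of 45 degrees, from -1 to 1, a list of three; "hand": the opening, from 0 (shut) to 1 (fully open). A call has 1 to 20 rows; each row is the pose to reach, as a shift and turn from the pose commanded when the call began, along the tool's axes at that moment; what a row does not reach only later rows make up. A row lasts 1/12 s, in which the tool goes at most 41.7 mm and 7.16 degrees, less where a joint would pass 70% of its speed; a pose out of reach is approached as far as the arm can. A call with a number of a shift or a turn outside -1 to 1 is refused whole. A call with a gripper value outside its range is refused whole. The fingers move at their own pace and stop on an object; FORCE is the grip in N (left out, the last holds). Time passes only in rows, so rows that repeat a pose let the fingers close. It gives the time, the measured TCP pose, the force, the opening and the grip force at its end, in the units of the state.
- status.sense(): the state, without advancing time (a new reading comes with each control period).
- optics.snapshot(name): name is "side" or "top"; returns a dict with "image" (420x560x3 uint8, blue, green, red), "fx", "fy", "cx", "cy" (pixels), "R" (3x3) and "t" (3): a world point X has camera coordinates R X + t. Camera axes: x right, y down, z forward; pixel columns grow to the right and rows downward; lengths in m; the calibration is good to about 2 mm. A picture is of the moment at which its call begins. There is no depth.
- manip.job_done(): hands the job in; it is judged then, once.
Trained networks look in a picture, given as the dict that the camera call returned (one of the last four; its "shot" number tells which), for a name from the list of things; names that differ only in an ending like _2 or _b are one class to them, and where a whole thing is asked for, a point or a joint stands for the part that bears it (a point fixed in the world has none). Each returns a list of dicts, best first, with "conf" (0 to 1); they miss things now and then, are a little off and sometimes report something else, mostly with a low value. They report only what shows in the picture. A call takes as long as a camera call. They do not tell look-alikes from the thing itself.
- optics.search_frame(picture, name): "position" ([x, y, z] in m, in world coordinates, good to about 4 mm: the middle of the surface that is visible of it).
The state is a dict: "time_s": time; "q": joint angles; "joint_velocities": joint speeds; "joint_torque": joint torques, N m; "position": TCP position; "tool_rot": TCP orientation; "wrist_force": force on the tool from outside, world axes, zero at the start; "ft_torque": the same for the moment, N m; "opening": opening from 0.0 (shut) to 1.0 (fully open); "gripper_force": force on a finger pad.
Only numpy, scipy, OpenCV 4.12 (cv2) and the standard library are available. Lean on these libraries where they do the work, as an engineer would, in place of code of your own. Each camera call takes 0.05 s, during which the arm holds its last target. There are 200 camera calls.

## Working session

There is one attempt and no reset: what is moved stays moved. The work goes in short steps, Python scripts to look and compute and a shell command to move; the robot and the scene stay as the last step left them, time stands still between calls to the robot, and variables do not carry over. Pictures are saved under pics/ and viewed, at most 10 in all, crops included, and the job is handed in when it is done.

```bash
ls; mkdir -p pics; python3 - <<'E'
from bench import status, optics, manip
import cv2, numpy as np
print(status.sense())
for n in ["side","top"]:
    p=optics.snapshot(n); cv2.imwrite(f"pics/{n}0.png",p["image"])
    print(n,p["fx"],p["cx"],p["cy"],np.round(p["R"],4).tolist(),np.round(p["t"],4).tolist())
    for k in ["dock","pocket","blank","logger","blank_bin","tube_bin","tape","beaker","jar","pot","pruners"]:
        try: print(k,[(np.round(d["position"],3).tolist(),round(d["conf"],2)) for d in optics.search_frame(p,k)][:4])
        except Exception as e: print(k,e)
E
```

```text
pics
{'time_s': 0.0, 'q': array([-1.46220690e+00,  3.26939131e-01, -1.93578298e-01,  1.05200891e+00,
        1.16824983e-05,  1.43658945e+00]), 'joint_velocities': array([-0.00016722, -0.00143497, -0.00167586,  0.00022535,  0.00043263,
       -0.00018964]), 'joint_torque': array([ 6.16410343e-04, -4.43394971e+01,  2.62442851e+01,  1.53445231e-02,
       -1.76031876e-04,  9.15681142e-06]), 'position': array([ 0.13217909, -0.5333012 ,  0.24150653]), 'tool_rot': array([-3.13987976e+00, -2.43060713e-04,  2.42796081e-01]), 'wrist_force': array([0.17405296, 0.66934213, 0.65309239]), 'ft_torque': array([ 0.03840992, -0.05659303, -0.01946705]), 'gripper_force': 0.0, 'opening': 0.9987768204532463}
side 449.41954332429987 284.95960478935416 212.47280655366146 [[-0.9382, -0.3461, 0.0005], [-0.2393, 0.6477, -0.7233], [0.25, -0.6788, -0.6905]] [0.4647, 0.2349, 1.353]
dock [([0.577, -0.092, 0.042], 0.74), ([0.752, 0.041, 0.064], 0.73)]
pocket [([0.594, -0.106, 0.063], 0.69)]
blank [([0.311, -0.324, 0.037], 0.77), ([0.419, -0.548, 0.033], 0.75)]
logger [([0.568, 0.12, 0.02], 0.9)]
blank_bin [([0.48
[... 270 characters left out ...]
9632784 285.5010097849609 209.4293771717752 [[-0.0208, -0.9998, 0.0057], [-0.9983, 0.0205, -0.0545], [0.0543, -0.0068, -0.9985]] [-0.0707, 0.5157, 1.5895]
dock [([0.584, -0.135, 0.053], 0.87)]
pocket [([0.6, -0.136, 0.07], 0.59)]
blank [([0.415, -0.559, 0.036], 0.81), ([0.588, -0.131, 0.078], 0.59)]
logger [([0.572, 0.102, 0.021], 0.67)]
blank_bin [([0.48, 0.366, 0.006], 0.8)]
tube_bin [([0.5, -0.357, 0.008], 0.87)]
tape [([0.392, 0.011, 0.021], 0.9), ([0.504, -0.358, 0.007], 0.26)]
beaker [([0.764, 0.03, 0.037], 0.68)]
jar [([0.358, 0.162, 0.068], 0.7), ([0.478, 0.368, 0.007], 0.48)]
pot [([0.369, -0.198, 0.007], 0.81)]
pruners [([0.782, -0.23, 0.012], 0.68), ([0.504, -0.355, 0.007], 0.36)]
```

View pics/side0.png

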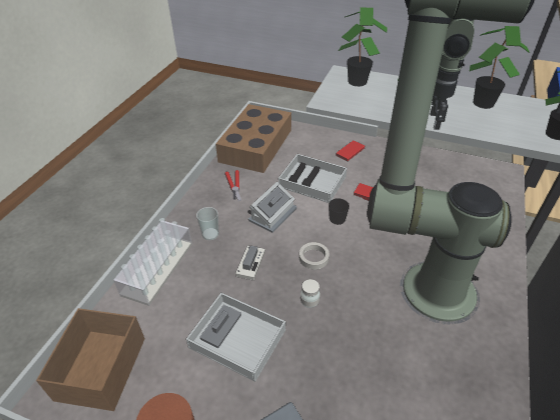

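View pics/top0.png

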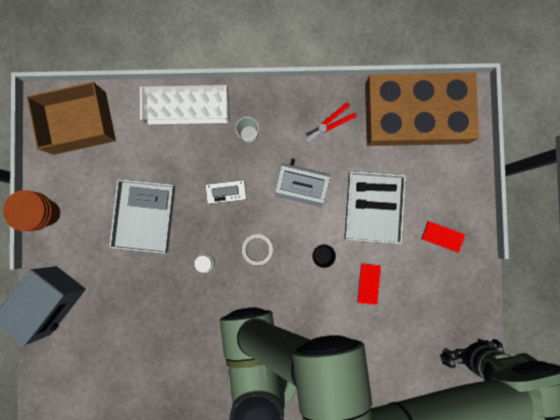

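The side view shows the dock at about (272,207), the logger at (250,260) and the blank bin at (237,335). In the top view they are at (303,184), (226,191) and (143,216). Next I'll zoom in on the dock, logger and bin in both views.

```bash
python3 - <<'E'
import cv2, numpy as np
t=cv2.imread("pics/top0.png"); s=cv2.imread("pics/side0.png")
def crop(im,u,v,w,h,f=6):
    c=cv2.resize(im[v:v+h,u:u+w],None,fx=f,fy=f,interpolation=cv2.INTER_CUBIC)
    for k in range(0,w,10):
        cv2.line(c,(int((k+.5)*f),0),(int((k+.5)*f),4 if k%20 else 9),(0,255,255),1); 
        if k%20==0: cv2.putText(c,str(u+k),(int((k+.5)*f),20),0,.4,(0,255,255),1)
    for k in range(0,h,10):
        cv2.line(c,(0,int((k+.5)*f)),(9,int((k+.5)*f)),(0,255,255),1); cv2.putText(c,str(v+k),(10,int((k+.5)*f)+4),0,.35,(0,255,255),1)
    return c
a=np.hstack([crop(t,270,152,66,60),crop(t,196,162,66,60)])
b=np.hstack([crop(s,240,178,66,40+0),crop(s,222,235,66,40)])
b=np.hstack([crop(s,244,178,66,60,6)[:,:],crop(s,222,232,66,60,6)])
cv2.imwrite("pics/z.png",cv2.resize(np.vstack([a,b]),None,fx=600/720,fy=600/720,interpolation=cv2.INTER_AREA))
E
```

```text
(no output)
```

View pics/z.png

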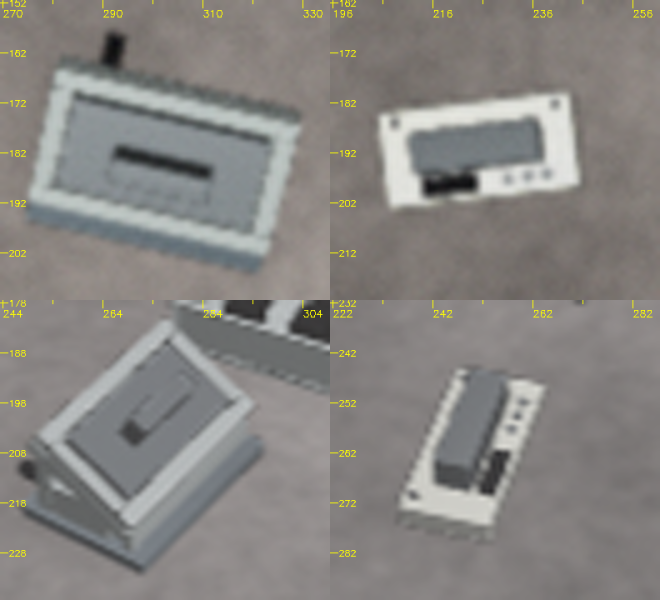

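The zoom gives the dock rim corners and the corners of the logger's top face in both views. The blank sits in the pocket with its rib at about (300,184) in the top view. I'll triangulate these and fit poses.

```bash
cat > h.py <<'E'
import numpy as np, cv2
from bench import optics,status
from scipy.optimize import least_squares
from scipy.spatial.transform import Rotation as Ro
def cam(n):
    p=optics.snapshot(n); return p
def proj(p,X):
    c=np.atleast_2d(X)@np.array(p["R"]).T+p["t"]; return np.c_[p["fx"]*c[:,0]/c[:,2]+p["cx"],p["fy"]*c[:,1]/c[:,2]+p["cy"]]
def tri(ps,uvs):
    X=np.array([least_squares(lambda X:np.concatenate([proj(p,X)[0]-uv for p,uv in zip(ps,u)]),[.5,0,.05]).x for u in zip(*uvs)]); return X
def fit(ps,uvs,model,tilt,x0):
    "pose x,y,z,yaw of a frame tilted by -tilt about its y; model points in frame"
    f=lambda q:q[:3]+model@(Ro.from_euler('z',q[3])*Ro.from_euler('y',-tilt)).as_matrix().T
    r=least_squares(lambda q:np.concatenate([(proj(p,f(q))-uv).ravel() for p,uv in zip(ps,uvs)]),x0); return r
E
cat > m.py <<'E'
from h import *
S,T=cam("side"),cam("top")
def px(l,X0,Y0,u0,v0): return np.array([[u0+(x-X0)/5-.5,v0+(y-Y0)/5-.5] for x,y in l])
dt=px([(60,69),(301,119),(263,250),(29,195)],0,0,270,152)   # RL RR FR FL
ds=px([(45,440),(170,322),(255,402),(129,525)],0,300,244,178)
lt=px([(380,115),(568,93),(580,185),(390,208)],330,0,196,162)
ls=px([(402,508),(462,370),(545,387),(493,528)],330,300,222,232)
bt=np.array([(119,180),(174,184),(168,252),(110,248)],float)
for n,a,b,w,h,z,tl,x0 in [("pocket",ds,dt,89,149,12,np.pi/6,[.59,-.12,.06,0]),("logger",ls,lt,60,120,20,0,[.57,.1,0,0])]:
    M=np.array([(w/2,h/2,z),(w/2,-h/2,z),(-w/2,-h/2,z),(-w/2,h/2,z)])/1e3
    X=tri([S,T],[a,b]); print(n,np.round(X,4).tolist(),"mid",X.mean(0).round(4),"sides",[round(float(np.linalg.norm(X[i]-X[i-1])),4) for i in range(4)])
    r=fit([S,T],[a,b],M,tl,x0); print(" pose",r.x.round(4),"rms px",np.sqrt((r.fun**2).mean()).round(2),r.fun.reshape(2,4,2).round(1).tolist())
M=np.array([(.105,.085,.045),(.105,-.085,.045),(-.105,-.085,.045),(-.105,.085,.045)])
r=least_squares(lambda q:(proj(T,[q[0],q[1],0]+M@Ro.from_euler('z',q[2]).as_matrix().T)-bt).ravel(),[.48,.36,0]);print("bin",r.x.round(4),r.fun.round(1))
E
python3 m.py
```

```text
pocket [[0.6405, -0.0723, 0.0808], [0.6069, -0.2153, 0.0817], [0.5327, -0.1931, 0.0469], [0.5705, -0.0514, 0.0438]] mid [ 0.5877 -0.133   0.0633] sides [0.082, 0.1468, 0.0849, 0.1466]
 pose [ 0.5935 -0.1348  0.0522 -0.2466] rms px 0.81 [[[-1.7, -0.8], [-1.1, -0.7], [-0.1, 0.8], [0.5, 0.8]], [[-0.4, -0.5], [0.3, 0.7], [1.0, 0.8], [0.1, 0.9]]]
logger [[0.5956, 0.1642, 0.0178], [0.6068, 0.0477, 0.0186], [0.5503, 0.0415, 0.0174], [0.5377, 0.1587, 0.0172]] mid [0.5726 0.103  0.0177] sides [0.0582, 0.117, 0.0568, 0.1179]
 pose [ 0.5727  0.1029 -0.0025  0.1018] rms px 0.4 [[[-0.6, 0.3], [-0.6, -0.2], [0.6, -0.2], [-0.1, 0.2]], [[-0.4, -0.1], [0.6, -0.4], [0.4, 0.4], [-0.2, 0.6]]]
bin [ 0.5018  0.3513 -0.1057] [-0.7 -0.9  0.1 -0.2 -0.6  0.9  1.2  0.1]
```

```bash
cat > ov.py <<'E'
from h import *
def overlay(p,polys,u,v,w,h,f):
    c=cv2.resize(p["image"][v:v+h,u:u+w],None,fx=f,fy=f,interpolation=cv2.INTER_CUBIC)
    for P,col in polys:
        q=(proj(p,P)-[u,v]+.5)*f-.5
        cv2.polylines(c,[np.round(q*16).astype(np.int32)],True,col,1,cv2.LINE_AA,4)
    return c
def rect(pose,tilt,w,h,z,cx=0,cy=0):
    M=np.array([(cx+w/2,cy+h/2,z),(cx+w/2,cy-h/2,z),(cx-w/2,cy-h/2,z),(cx-w/2,cy+h/2,z)])/1e3
    return np.array(pose[:3])+M@(Ro.from_euler('z',pose[3])*Ro.from_euler('y',-tilt)).as_matrix().T
E
python3 - <<'E'
from ov import *
S,T=cam("side"),cam("top")
P=[.5935,-.1348,.0522,-.2466]; t=np.pi/6
pol=[(rect(P,t,89,149,12),(0,255,0)),(rect(P,t,65,125,12),(0,255,255)),(rect(P,t,16,60,38),(0,0,255)),(rect(P,t,89,149,0),(255,0,0))]
L=[.5727,.1029,0,.1018]
pl=[(rect(L,0,60,120,20),(0,255,0)),(rect(L,0,26,80,46),(0,0,255)),(rect(L,0,60,120,0),(255,0,0))]
# ISP-free: independent edge measurement of blank rib & others by eye
a=np.hstack([overlay(T,pol,270,152,66,60,6),overlay(T,pl,196,162,66,60,6)[:,:]])
b=np.hstack([overlay(S,pol,244,178,66,60,6),overlay(S,pl,222,232,66,60,6)])
cv2.imwrite("pics/z2.png",cv2.resize(np.vstack([a,b]),None,fx=600/720,fy=600/720,interpolation=cv2.INTER_AREA))
E
```

```text
(no output)
```

View pics/z2.png

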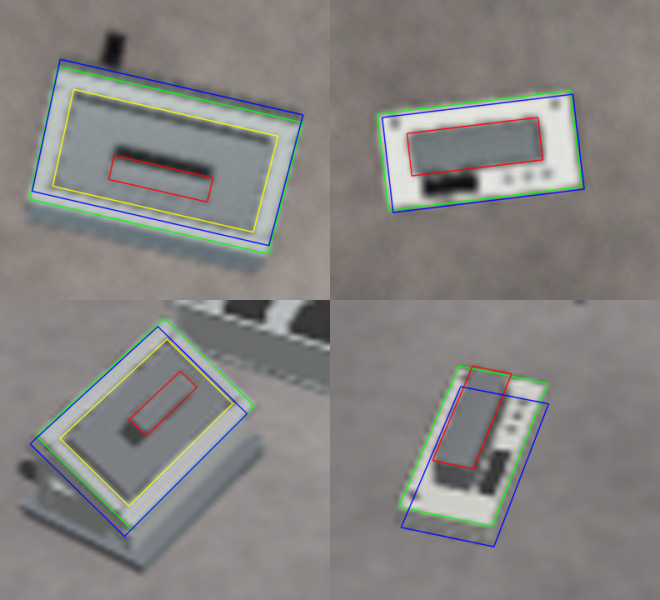

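The logger overlay fits both views. The dock rim fits to about 1 px, with the pocket floor at z≈0.052 and yaw −0.247. Next I'll work out the move to the pre-grasp pose.

```bash
cat > go.py <<'E'
from h import *
P=np.array([.5935,-.1348,.0522,-.2466]); L=[.5727,.1029,0,.1018]; B=[.5018,.3513,0,-.1057]
def fr(pose,tilt=0): return np.array(pose[:3]),(Ro.from_euler('z',pose[3])*Ro.from_euler('y',-tilt))
def tool(frame,off):  # tool z = -frame z, tool y = frame x
    o,R=frame; return o+R.apply(off), R*Ro.from_matrix(np.array([[0,1,0],[1,0,0],[0,0,-1]]))
def sh(target,frac=1,s=None):
    s=s or status.sense(); R0=Ro.from_euler('xyz',s["tool_rot"]); p,R=target
    d=R0.inv().apply(p-s["position"])/.6; r=(R0.inv()*R).as_rotvec()/(np.pi/4)
    print("xyz",d.round(4).tolist(),"turn",(r*frac).round(4).tolist())
def where(frame):
    s=status.sense();o,R=frame;Rt=Ro.from_euler('xyz',s["tool_rot"]); t=tool(frame,[0,0,0])[1]
    print("t",round(s["time_s"],2),"tcp in frame mm",(R.inv().apply(s["position"]-o)*1e3).round(1).tolist(),"rot err",(t.inv()*Rt).as_rotvec().round(4).tolist(),"F",(R.inv().apply(s["wrist_force"])).round(1).tolist(),"open",round(s["opening"],3),"grip",s["gripper_force"])
E
python3 -c "
from go import *
f=fr(P,np.pi/6); sh(tool(f,[0,0,.12]),.5); sh(tool(f,[0,0,.12]))"
```

```text
xyz [0.8179, -0.5078, 0.1436] turn [-0.2999, 0.1801, -0.672]
xyz [0.8179, -0.5078, 0.1436] turn [-0.5998, 0.3602, -1.344]
```

```bash
python3 -m pendant '{"xyz":[[0.818,-0.508,0.1],[0.818,-0.508,0.1],[0.818,-0.508,0.1],[0.818,-0.508,0.1],[0.818,-0.508,0.1],[0.818,-0.508,0.1],[0.818,-0.508,0.1],[0.818,-0.508,0.1],[0.818,-0.508,0.1],[0.818,-0.508,0.1],[0.818,-0.508,0.1],[0.818,-0.508,0.1],[0.818,-0.508,0.1],[0.818,-0.508,0.1],[0.818,-0.508,0.1],[0.818,-0.508,0.1]],"turn":[[-0.3,0.18,-0.67],[-0.3,0.18,-0.67],[-0.3,0.18,-0.67],[-0.3,0.18,-0.67],[-0.3,0.18,-0.67],[-0.3,0.18,-0.67],[-0.3,0.18,-0.67],[-0.3,0.18,-0.67],[-0.3,0.18,-0.67],[-0.3,0.18,-0.67],[-0.3,0.18,-0.67],[-0.3,0.18,-0.67],[-0.3,0.18,-0.67],[-0.3,0.18,-0.67],[-0.3,0.18,-0.67],[-0.3,0.18,-0.67]],"hand":[0.5,0.5,0.5,0.5,0.5,0.5,0.5,0.5,0.5,0.5,0.5,0.5,0.5,0.5,0.5,0.5]}' 30
python3 -c "
from go import *
f=fr(P,np.pi/6); where(f); sh(tool(f,[0,0,.12]))"
```

```text
time_s: 2.73
position: [0.5363, -0.1181, 0.1819]
tool_rot: [2.88, -0.073, 0.786]
wrist_force: [-1.0, -0.8, 0.4]
opening: 0.501
gripper_force: 0.0
t 2.73 tcp in frame mm [13.3, 2.3, 142.1] rot err [0.2362, -0.1406, 0.5252] F [-0.5, -1.1, 0.7] open 0.501 grip 0.0
xyz [-0.0068, -0.0098, 0.0415] turn [-0.3007, 0.179, -0.6687]
```

```bash
python3 -m pendant '{"xyz":[[-0.007,-0.01,0.042],[-0.007,-0.01,0.042],[-0.007,-0.01,0.042],[-0.007,-0.01,0.042],[-0.007,-0.01,0.042],[-0.007,-0.01,0.042],[-0.007,-0.01,0.042],[-0.007,-0.01,0.042]],"turn":[[-0.3,0.179,-0.669],[-0.3,0.179,-0.669],[-0.3,0.179,-0.669],[-0.3,0.179,-0.669],[-0.3,0.179,-0.669],[-0.3,0.179,-0.669],[-0.3,0.179,-0.669],[-0.3,0.179,-0.669]],"hand":[0.5,0.5,0.5,0.5,0.5,0.5,0.5,0.5]}'
python3 -c "
from ov import *
from go import *
f=fr(P,np.pi/6); where(f); sh(tool(f,[0,0,.032]))
T=cam('top');S=cam('side')
cv2.imwrite('pics/pre.png',np.hstack([overlay(S,[],230,150,80,90,5),overlay(T,[],265,140,75,90,5)]))"
```

```text
time_s: 3.4
position: [0.5344, -0.1232, 0.1568]
tool_rot: [2.618, -0.001, 1.317]
wrist_force: [0.1, -0.1, 0.4]
opening: 0.495
gripper_force: 0.0
t 3.4 tcp in frame mm [0.2, -3.2, 120.6] rot err [-0.0001, -0.0032, 0.0067] F [0.3, -0.1, 0.3] open 0.495 grip 0.0
xyz [0.0058, -0.0004, 0.1477] turn [0.0001, 0.0041, -0.0085]
```

View pics/pre.png

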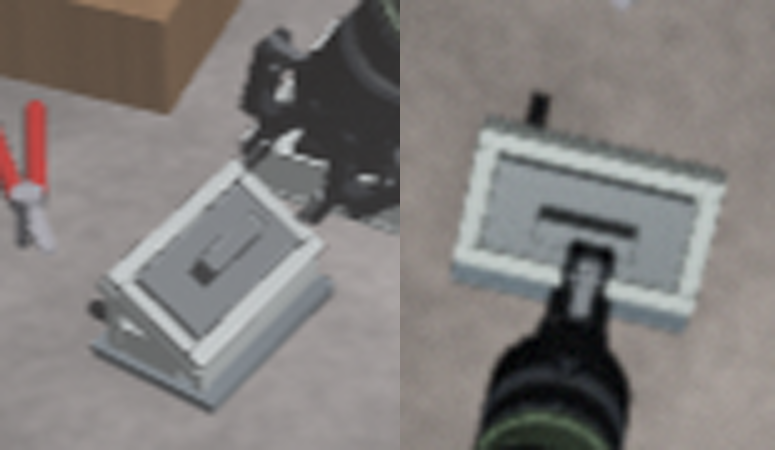

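The gripper stands above the rib, straddling it. I'll go down along the pocket normal and grip.

```bash
python3 -m pendant '{"xyz":[[0.005,0,0.04],[0.005,0,0.09],[0.005,0,0.12],[0.005,0,0.135],[0.005,0,0.148],[0.005,0,0.148],[0.005,0,0.148],[0.005,0,0.148],[0.005,0,0.148],[0.005,0,0.148],[0.005,0,0.148],[0.005,0,0.148]],"turn":[[0,0.004,-0.008],[0,0.004,-0.008],[0,0.004,-0.008],[0,0.004,-0.008],[0,0.004,-0.008],[0,0.004,-0.008],[0,0.004,-0.008],[0,0.004,-0.008],[0,0.004,-0.008],[0,0.004,-0.008],[0,0.004,-0.008],[0,0.004,-0.008]],"hand":[0.5,0.5,0.5,0.5,0.5,0.5,0,0,0,0,0,0]}' 30
python3 -c "
from go import *
f=fr(P,np.pi/6); where(f)"
```

```text
time_s: 4.5
position: [0.578, -0.1302, 0.0801]
tool_rot: [2.617, 0.0, 1.327]
wrist_force: [-5.1, 0.8, 7.8]
opening: 0.176
gripper_force: 31.2
t 4.5 tcp in frame mm [-0.0, 0.7, 32.3] rot err [-0.0011, 0.0012, -0.0027] F [-0.6, -0.5, 9.3] open 0.176 grip 31.19980216026306
```

```bash
python3 -m pendant '{"xyz":[[0,0,-0.003],[0,0,-0.006],[0,0.003,-0.006],[0,0.003,-0.006],[0,0.003,-0.006]],"turn":[[0,0,0],[0,0,0],[0,0,0],[0,0,0],[0,0,0]],"hand":[0,0,0,0,0]}' 30
python3 -c "
from go import *
f=fr(P,np.pi/6); where(f)"
python3 -m pendant '{"xyz":[[0,0.001,0],[0,0.002,0],[0,0.003,0],[0,0.003,0]],"turn":[[0,0,0],[0,0,0],[0,0,0],[0,0,0]],"hand":[0,0,0,0]}' 
python3 -c "
from go import *
f=fr(P,np.pi/6); where(f)"
python3 -m pendant '{"xyz":[[0,-0.003,0],[0,-0.006,0],[0,-0.0085,0],[0,-0.0085,0],[0,-0.0085,0]],"turn":[[0,0,0],[0,0,0],[0,0,0],[0,0,0],[0,0,0]],"hand":[0,0,0,0,0]}' 
python3 -c "
from go import *
f=fr(P,np.pi/6); where(f)"
```

```text
time_s: 4.92
position: [0.5777, -0.1302, 0.0832]
tool_rot: [2.618, 0.0, 1.327]
wrist_force: [-0.2, -0.2, -2.5]
opening: 0.179
gripper_force: 29.9
t 4.92 tcp in frame mm [1.3, 0.6, 35.1] rot err [0.0002, 0.0013, -0.0027] F [-1.3, -0.3, -2.1] open 0.179 grip 29.882387816905975
time_s: 5.25
position: [0.5781, -0.1302, 0.0832]
tool_rot: [2.621, -0.0, 1.327]
wrist_force: [-3.4, 1.4, -2.2]
opening: 0.176
gripper_force: 30.1
t 5.25 tcp in frame mm [1.6, 0.7, 34.9] rot err [0.0026, 0.0014, -0.0022] F [-4.3, 0.6, -0.1] open 0.176 grip 30.11773020029068
time_s: 5.67
position: [0.5754, -0.1297, 0.0819]
tool_rot: [2.617, 0.0, 1.327]
wrist_force: [0.3, 0.5, -1.5]
opening: 0.179
gripper_force: 29.9
t 5.67 tcp in frame mm [-1.4, 0.6, 35.1] rot err [-0.001, 0.0013, -0.0027] F [-0.6, 0.6, -1.3] open 0.179 grip 29.87664431333542
```

```bash
python3 -m pendant '{"xyz":[[0,-0.003,0],[0,-0.006,0],[0,-0.006,0],[0,-0.006,0]],"turn":[[0,0,0],[0,0,0],[0,0,0],[0,0,0]],"hand":[0,0,0,0]}' 
python3 -c "
from go import *
f=fr(P,np.pi/6); where(f)"
python3 -m pendant '{"xyz":[[0,0.0045,0],[-0.003,0.0045,0],[-0.006,0.0045,0],[-0.006,0.0045,0],[-0.006,0.0045,0]],"turn":[[0,0,0],[0,0,0],[0,0,0],[0,0,0],[0,0,0]],"hand":[0,0,0,0,0]}' 
python3 -c "
from go import *
f=fr(P,np.pi/6); where(f)"
python3 -m pendant '{"xyz":[[0.004,0,0],[0.008,0,0],[0.012,0,0],[0.012,0,0],[0.012,0,0]],"turn":[[0,0,0],[0,0,0],[0,0,0],[0,0,0],[0,0,0]],"hand":[0,0,0,0,0]}' 
python3 -c "
from go import *
f=fr(P,np.pi/6); where(f)"
```

```text
time_s: 6.0
position: [0.5736, -0.1293, 0.081]
tool_rot: [2.614, 0.0, 1.327]
wrist_force: [3.3, -0.6, -0.9]
opening: 0.176
gripper_force: 29.9
t 6.0 tcp in frame mm [-3.5, 0.5, 35.3] rot err [-0.0035, 0.0013, -0.0026] F [2.5, 0.2, -2.5] open 0.176 grip 29.903133809566498
time_s: 6.42
position: [0.5733, -0.1317, 0.081]
tool_rot: [2.618, -0.002, 1.329]
wrist_force: [2.1, 4.0, 0.6]
opening: 0.177
gripper_force: 30.1
t 6.42 tcp in frame mm [-3.2, -1.9, 35.1] rot err [0.0004, 0.0042, -0.003] F [1.2, 4.4, 0.0] open 0.177 grip 30.100638270378113
time_s: 6.83
position: [0.5746, -0.1267, 0.081]
tool_rot: [2.619, 0.002, 1.325]
wrist_force: [-1.8, -4.4, 0.0]
opening: 0.179
gripper_force: 30.1
t 6.83 tcp in frame mm [-3.2, 3.2, 35.1] rot err [0.0007, -0.0014, -0.002] F [-0.5, -4.7, 0.3] open 0.179 grip 30.12277901172638
```

```bash
python3 -m pendant '{"xyz":[[-0.006,0.004,-0.005],[-0.006,0.004,-0.03],[-0.006,0.004,-0.08],[-0.006,0.004,-0.14],[-0.006,0.004,-0.2],[-0.006,0.004,-0.23],[-0.006,0.004,-0.23]],"turn":[[0,0,0],[0,0,0],[0,0,0],[0,0,0],[0,0,0],[0,0,0],[0,0,0]],"hand":[0,0,0,0,0,0,0]}' 40
python3 -c "
from go import *
f=fr(P,np.pi/6); where(f); b=fr(B); sh(tool(b,[-.05,0,.15]))"
```

```text
time_s: 7.42
position: [0.5096, -0.1128, 0.2057]
tool_rot: [2.613, -0.0, 1.328]
wrist_force: [0.8, 0.6, -2.7]
opening: 0.176
gripper_force: 43.0
t 7.42 tcp in frame mm [1.6, 0.9, 176.3] rot err [-0.0053, 0.0024, -0.0035] F [-0.8, 0.8, -2.6] open 0.176 grip 43.013522028923035
xyz [0.7363, -0.2893, -0.0613] turn [0.6724, 0.0456, -0.17]
```

```bash
python3 -m pendant '{"xyz":[[0.736,-0.289,-0.061],[0.736,-0.289,-0.061],[0.736,-0.289,-0.061],[0.736,-0.289,-0.061],[0.736,-0.289,-0.061],[0.736,-0.289,-0.061],[0.736,-0.289,-0.061],[0.736,-0.289,-0.061],[0.736,-0.289,-0.061],[0.736,-0.289,-0.061],[0.736,-0.289,-0.061],[0.736,-0.289,-0.061],[0.736,-0.289,-0.061],[0.736,-0.289,-0.061],[0.736,-0.289,-0.061]],"turn":[[0.67,0.046,-0.17],[0.67,0.046,-0.17],[0.67,0.046,-0.17],[0.67,0.046,-0.17],[0.67,0.046,-0.17],[0.67,0.046,-0.17],[0.67,0.046,-0.17],[0.67,0.046,-0.17],[0.67,0.046,-0.17],[0.67,0.046,-0.17],[0.67,0.046,-0.17],[0.67,0.046,-0.17],[0.67,0.046,-0.17],[0.67,0.046,-0.17],[0.67,0.046,-0.17]],"hand":[0,0,0,0,0,0,0,0,0,0,0,0,0,0,0]}' 40
python3 -c "
from ov import *
from go import *
b=fr(B); where(b); sh(tool(b,[-.05,0,.040]))
T=cam('top');S=cam('side')
cv2.imwrite('pics/bin.png',np.hstack([overlay(S,[],180,270,120,120,3.3),overlay(T,[],85,150,120,120,3.3)]))"
```

```text
time_s: 8.67
position: [0.4519, 0.3554, 0.1456]
tool_rot: [-3.136, 0.001, 1.464]
wrist_force: [-0.6, 0.7, -1.6]
opening: 0.175
gripper_force: 42.9
t 8.67 tcp in frame mm [-50.0, -1.2, 145.6] rot err [0.0051, -0.0007, 0.0013] F [-0.6, 0.6, -1.6] open 0.175 grip 42.90462791919708
xyz [0.0021, 0.0009, 0.176] turn [-0.0065, 0.0009, -0.0017]
```

View pics/bin.png

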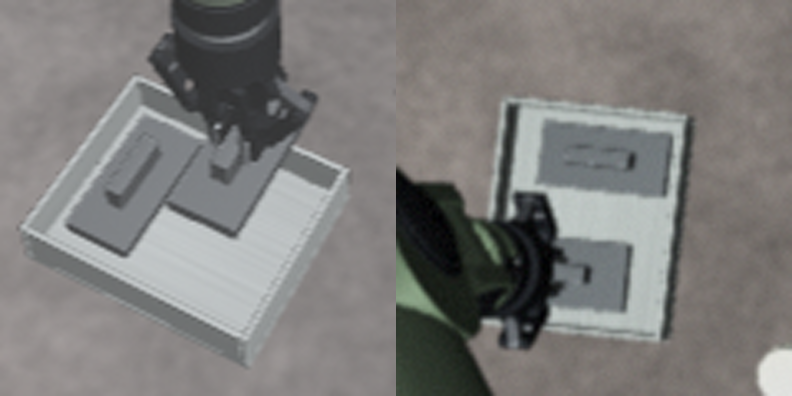

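The blank hangs level over the empty near half of the bin. I'll lower it and feel for the floor.

```bash
python3 -m pendant '{"xyz":[[0.002,0,0.04],[0.002,0,0.09],[0.002,0,0.13],[0.002,0,0.16],[0.002,0,0.17],[0.002,0,0.17]],"turn":[[-0.006,0,0],[-0.006,0,0],[-0.006,0,0],[-0.006,0,0],[-0.006,0,0],[-0.006,0,0]],"hand":[0,0,0,0,0,0]}' 30 | sed -n '2p;4p'
python3 -m pendant '{"xyz":[[0,0,0.002],[0,0,0.004],[0,0,0.004]],"turn":[[0,0,0],[0,0,0],[0,0,0]],"hand":[0,0,0]}'  | sed -n '2p;4p'
python3 -m pendant '{"xyz":[[0,0,0.002],[0,0,0.004],[0,0,0.004]],"turn":[[0,0,0],[0,0,0],[0,0,0]],"hand":[0,0,0]}' | sed -n '2p;4p'
```

```text
position: [0.4514, 0.3556, 0.0435]
wrist_force: [-0.1, -0.6, -0.6]
position: [0.4532, 0.3577, 0.0437]
wrist_force: [-0.3, -0.3, -1.2]
position: [0.4523, 0.3575, 0.0403]
wrist_force: [-0.3, 0.4, -3.4]
```

```bash
for i in 1 2; do python3 -m pendant '{"xyz":[[0,0,0.002],[0,0,0.004],[0,0,0.004]],"turn":[[0,0,0],[0,0,0],[0,0,0]],"hand":[0,0,0]}'  | sed -n '2p;4p'; done
```

```text
position: [0.452, 0.3573, 0.0374]
wrist_force: [-0.3, 0.2, -1.1]
position: [0.452, 0.3572, 0.0349]
wrist_force: [0.3, 0.4, -1.2]
```

```bash
for i in 1 2; do python3 -m pendant '{"xyz":[[0,0,0.0015],[0,0,0.003],[0,0,0.003]],"turn":[[0,0,0],[0,0,0],[0,0,0]],"hand":[0,0,0]}'  | sed -n '2p;4p'; done
```

```text
position: [0.4522, 0.3573, 0.0336]
wrist_force: [0.2, -0.0, 0.5]
position: [0.4522, 0.3573, 0.0335]
wrist_force: [-4.3, -4.3, 15.5]
```

Contact came at TCP z≈0.0335. That puts the blank's underside 28.5 mm below the TCP, and so the pocket floor about 3.8 mm higher along its normal than the vision fit. I'll release and retract.

```bash
python3 -m pendant '{"xyz":[[0,0,-0.002],[0,0,-0.002],[0,0,-0.002],[0,0,-0.002],[0,0,-0.002],[0,0,-0.03],[0,0,-0.08],[0,0,-0.14],[0,0,-0.2],[0,0,-0.2]],"turn":[[0,0,0],[0,0,0],[0,0,0],[0,0,0],[0,0,0],[0,0,0],[0,0,0],[0,0,0],[0,0,0],[0,0,0]],"hand":[0.2,0.3,0.4,0.5,0.5,0.5,0.5,0.5,0.5,0.7]}' 30
python3 - <<'E'
from ov import *
from go import *
T=cam('top');S=cam('side')
for p in (S,T): print([(np.round(d["position"],3).tolist(),round(d["conf"],2)) for d in optics.search_frame(p,"blank")][:4])
l=fr(L); where(l); sh(tool(l,[0,0,.14])); 
E
```

```text
time_s: 11.6
position: [0.4557, 0.3596, 0.1585]
tool_rot: [3.131, -0.007, 1.464]
wrist_force: [1.0, 1.1, 0.3]
opening: 0.627
gripper_force: 0.0
[([0.448, 0.368, 0.02], 0.9), ([0.277, -0.32, 0.035], 0.83), ([0.37, -0.181, 0.039], 0.64), ([0.404, -0.524, 0.037], 0.48)]
[([0.45, 0.346, 0.021], 0.81), ([0.282, -0.33, 0.036], 0.73), ([0.415, -0.561, 0.037], 0.63)]
t 11.8 tcp in frame mm [-94.9, 265.0, 150.6] rot err [0.0, -0.0005, 0.2087] F [-0.5, -0.9, -0.2] open 0.696 grip 0.0
xyz [-0.3993, 0.2463, 0.0179] turn [-0.0, 0.0007, -0.2657]
```

The blank lies in the bin at about (0.449, 0.357, 0.02). The vision z of both the logger (−2.5 mm) and the pocket (−2.8 mm) shows a common camera bias. I'll shift the logger's x estimate by the same −2.8 mm and update the pocket from contact.

```bash
sed -i 's/^P=.*/P=np.array([.5935,-.1348,.0522,-.2466]); L=[.5700,.1029,0,.1018]; B=[.5018,.3513,0,-.1057]/' go.py
cat >> go.py <<'E'
P[:3]+=(Ro.from_euler('z',P[3])*Ro.from_euler('y',-np.pi/6)).apply([-.00095,-.0004,.0038])
E
python3 -m pendant '{"xyz":[[-0.4,0.24,0.018],[-0.4,0.24,0.018],[-0.4,0.24,0.018],[-0.4,0.24,0.018],[-0.4,0.24,0.018],[-0.4,0.24,0.018],[-0.4,0.24,0.018],[-0.4,0.24,0.018],[-0.4,0.24,0.018],[-0.4,0.24,0.018],[-0.4,0.24,0.018]],"turn":[[0,0,-0.266],[0,0,-0.266],[0,0,-0.266],[0,0,-0.266],[0,0,-0.266],[0,0,-0.266],[0,0,-0.266],[0,0,-0.266],[0,0,-0.266],[0,0,-0.266],[0,0,-0.266]],"hand":[0.7,0.7,0.7,0.7,0.7,0.7,0.7,0.7,0.7,0.7,0.7]}' 30
python3 - <<'E'
from ov import *
from go import *
T=cam('top');S=cam('side');l=fr(L); where(l); sh(tool(l,[0,0,.036]))
cv2.imwrite('pics/lpre.png',np.hstack([overlay(S,[],200,200,95,95,4),overlay(T,[],185,145,95,95,4)]))
E
```

```text
time_s: 12.72
position: [0.5683, 0.1043, 0.1399]
tool_rot: [-3.141, -0.001, 1.674]
wrist_force: [-0.5, -0.8, 0.5]
opening: 0.697
gripper_force: 0.0
t 12.82 tcp in frame mm [-1.1, 1.8, 140.5] rot err [-0.0003, 0.0004, -0.0023] F [0.1, -0.1, 1.1] open 0.7 grip 0.0
xyz [-0.0031, 0.0018, 0.1741] turn [0.0004, -0.0005, 0.003]
```

View pics/lpre.png

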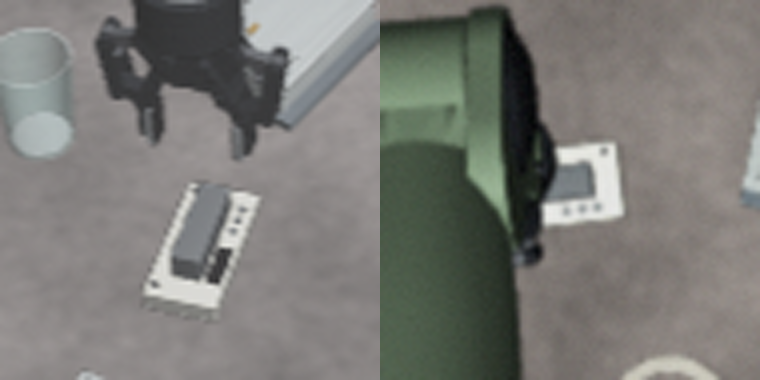

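The jaws are aligned astride the hump. I'll go down and grip.

```bash
python3 -m pendant '{"xyz":[[-0.003,0.002,0.05],[-0.003,0.002,0.1],[-0.003,0.002,0.14],[-0.003,0.002,0.16],[-0.003,0.002,0.174],[-0.003,0.002,0.174],[-0.003,0.002,0.174],[-0.003,0.002,0.174],[-0.003,0.002,0.174],[-0.003,0.002,0.174],[-0.003,0.002,0.174]],"turn":[[0,0,0.003],[0,0,0.003],[0,0,0.003],[0,0,0.003],[0,0,0.003],[0,0,0.003],[0,0,0.003],[0,0,0.003],[0,0,0.003],[0,0,0.003],[0,0,0.003]],"hand":[0.7,0.7,0.7,0.7,0.7,0.7,0.2,0.1,0,0,0]}' 40
python3 -c "
from go import *
where(fr(L))"
```

```text
time_s: 13.73
position: [0.5726, 0.1019, 0.0381]
tool_rot: [3.137, -0.0, 1.671]
wrist_force: [-0.4, 1.6, 6.2]
opening: 0.293
gripper_force: 41.2
t 13.73 tcp in frame mm [2.5, -1.2, 38.1] rot err [-0.0048, 0.0005, 0.002] F [-0.3, 1.7, 6.2] open 0.293 grip 41.18801772594452
```

```bash
for i in 1 2 3; do python3 -m pendant '{"xyz":[[0,0,0]],"turn":[[0,0,0]],"hand":[0]}' 40| sed -n '2,4p'; done; python3 -m pendant '{"xyz":[[0,0,-0.01],[0,0,-0.05],[0,0,-0.11],[0,0,-0.18],[0,0,-0.2],[0,0,-0.2]],"turn":[[0,0,0],[0,0,0],[0,0,0],[0,0,0],[0,0,0],[0,0,0]],"hand":[0,0,0,0,0,0]}' 
python3 -c "
from go import *
where(fr(L)); f=fr(P,np.pi/6); sh(tool(f,[0,0,.13]))"
```

```text
position: [0.5726, 0.102, 0.0381]
tool_rot: [3.137, -0.001, 1.671]
wrist_force: [0.1, 0.9, 6.7]
position: [0.5726, 0.1019, 0.0381]
tool_rot: [3.137, -0.001, 1.671]
wrist_force: [0.1, -0.3, 5.6]
position: [0.5726, 0.102, 0.0381]
tool_rot: [3.137, -0.001, 1.671]
wrist_force: [0.2, 1.5, 5.6]
time_s: 14.48
position: [0.5733, 0.1016, 0.1608]
tool_rot: [3.133, 0.0, 1.67]
wrist_force: [1.2, -0.4, -3.3]
opening: 0.294
gripper_force: 40.3
t 14.48 tcp in frame mm [3.2, -1.6, 160.8] rot err [-0.0084, -0.0004, 0.0023] F [1.2, -0.5, -3.3] open 0.294 grip 40.31883716583252
xyz [-0.3578, -0.112, -0.0121] turn [-0.6493, -0.1166, 0.4301]
```

```bash
python3 -m pendant '{"xyz":[[-0.36,-0.112,-0.012],[-0.36,-0.112,-0.012],[-0.36,-0.112,-0.012],[-0.36,-0.112,-0.012],[-0.36,-0.112,-0.012],[-0.36,-0.112,-0.012],[-0.36,-0.112,-0.012],[-0.36,-0.112,-0.012],[-0.36,-0.112,-0.012],[-0.36,-0.112,-0.012],[-0.36,-0.112,-0.012],[-0.36,-0.112,-0.012],[-0.36,-0.112,-0.012],[-0.36,-0.112,-0.012]],"turn":[[-0.65,-0.117,0.43],[-0.65,-0.117,0.43],[-0.65,-0.117,0.43],[-0.65,-0.117,0.43],[-0.65,-0.117,0.43],[-0.65,-0.117,0.43],[-0.65,-0.117,0.43],[-0.65,-0.117,0.43],[-0.65,-0.117,0.43],[-0.65,-0.117,0.43],[-0.65,-0.117,0.43],[-0.65,-0.117,0.43],[-0.65,-0.117,0.43],[-0.65,-0.117,0.43]],"hand":[0,0,0,0,0,0,0,0,0,0,0,0,0,0]}' 
python3 -c "
from go import *
f=fr(P,np.pi/6); where(f);sh(tool(f,[0,-.001,.07]))"
```

```text
time_s: 15.65
position: [0.5257, -0.1195, 0.1635]
tool_rot: [2.624, 0.002, 1.325]
wrist_force: [0.2, -1.1, -3.2]
opening: 0.292
gripper_force: 40.8
t 15.65 tcp in frame mm [-3.5, -1.3, 127.3] rot err [0.0064, -0.0012, -0.002] F [-1.2, -1.0, -3.1] open 0.292 grip 40.82822263240814
xyz [0.0006, 0.0065, 0.0955] turn [-0.0081, 0.0016, 0.0025]
```

```bash
python3 -m pendant '{"xyz":[[0,0.003,0.03],[0.001,0.006,0.06],[0.001,0.006,0.085],[0.001,0.006,0.1],[0.001,0.006,0.108],[0.001,0.006,0.108],[0.001,0.006,0.108],[0.001,0.006,0.108],[0.001,0.006,0.108]],"turn":[[-0.004,0,0],[-0.008,0.002,0.002],[-0.008,0.002,0.002],[-0.008,0.002,0.002],[-0.008,0.002,0.002],[-0.008,0.002,0.002],[-0.008,0.002,0.002],[-0.008,0.002,0.002],[-0.008,0.002,0.002]],"hand":[0,0,0,0,0,0,0,0,0]}'
python3 - <<'E'
from ov import *
from go import *
T=cam('top');S=cam('side');f=fr(P,np.pi/6); where(f); sh(tool(f,[0,-.001,.05]))
s=status.sense(); Rt=Ro.from_euler('xyz',s["tool_rot"])
M=Rt.as_matrix()@np.array([[0,1,0],[1,0,0],[0,0,-1]])
o=s["position"]+M@[0,.001,-.038]
def lr(w,h,z): return o+np.array([(w/2,h/2,z),(w/2,-h/2,z),(-w/2,-h/2,z),(-w/2,h/2,z)])/1e3@M.T
pol=[(rect(P,np.pi/6,89,149,12),(0,255,0)),(rect(P,np.pi/6,65,125,12),(0,255,255)),(lr(60,120,20),(0,0,255))]
a=[overlay(S,[],236,170,76,60,5),overlay(T,[],265,145,76,60,5)];b=[overlay(S,pol,236,170,76,60,5),overlay(T,pol,265,145,76,60,5)]
cv2.imwrite('pics/lp.png',np.vstack([np.hstack(a),np.hstack(b)]))
E
```

```text
time_s: 16.4
position: [0.56, -0.1282, 0.1098]
tool_rot: [2.617, 0.0, 1.324]
wrist_force: [0.2, -0.0, -3.0]
opening: 0.292
gripper_force: 40.8
t 16.5 tcp in frame mm [0.2, -1.4, 63.1] rot err [-0.0013, -0.0003, 0.0004] F [-1.8, -0.2, -2.7] open 0.295 grip 40.76044499874115
xyz [0.0006, -0.0003, 0.0219] turn [0.0016, 0.0004, -0.0005]
```

View pics/lp.png

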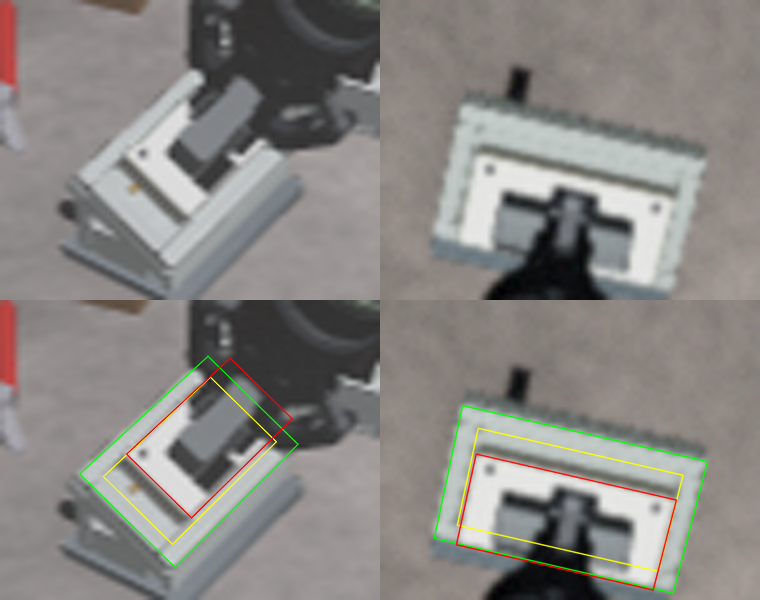

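The logger outline predicted from the arm pose matches both views to under 1 px, with its long edges parallel to the rim. I'll lower it in small steps and watch the force.

```bash
cat > w.py <<'E'
from go import *
where(fr(P,np.pi/6))
E
python3 -m pendant '{"xyz":[[0,0,0.006],[0.0005,0,0.012],[0.0005,0,0.018],[0.0005,0,0.018],[0.0005,0,0.018],[0.0005,0,0.018]],"turn":[[0,0,0],[0.001,0,0],[0.001,0,0],[0.001,0,0],[0.001,0,0],[0.001,0,0]],"hand":[0,0,0,0,0,0]}' >/dev/null; python3 w.py
for i in 1 2; do python3 -m pendant '{"xyz":[[0,0,0.002],[0,0,0.004],[0,0,0.004],[0,0,0.004]],"turn":[[0,0,0],[0,0,0],[0,0,0],[0,0,0]],"hand":[0,0,0,0]}' >/dev/null; python3 w.py; done
```

```text
t 17.0 tcp in frame mm [-0.6, -1.0, 51.6] rot err [0.0012, -0.0001, 0.0006] F [-1.1, 0.2, -2.2] open 0.294 grip 40.82369863986969
t 17.33 tcp in frame mm [-0.4, -1.0, 49.3] rot err [0.0008, -0.0001, 0.0005] F [-1.0, -0.5, -2.2] open 0.298 grip 40.823575258255005
t 17.67 tcp in frame mm [-0.5, -1.0, 46.9] rot err [0.0008, -0.0001, 0.0005] F [-1.7, -0.5, -3.1] open 0.293 grip 40.8236825466156
```

```bash
for i in 1 2 3; do python3 -m pendant '{"xyz":[[0,0,0.002],[0,0,0.004],[0,0,0.004],[0,0,0.004]],"turn":[[0,0,0],[0,0,0],[0,0,0],[0,0,0]],"hand":[0,0,0,0]}' >/dev/null; python3 w.py; done
```

```text
t 18.0 tcp in frame mm [-0.5, -1.0, 44.5] rot err [0.0009, -0.0001, 0.0005] F [-1.2, 0.2, -3.3] open 0.295 grip 40.82381308078766
t 18.33 tcp in frame mm [-0.4, -1.1, 42.1] rot err [0.0008, -0.0002, 0.0005] F [-1.6, -0.4, -3.4] open 0.294 grip 40.82388639450073
t 18.67 tcp in frame mm [-0.5, -1.1, 39.7] rot err [0.0009, -0.0002, 0.0005] F [-1.7, 0.2, -2.9] open 0.296 grip 40.823607444763184
```

The logger has passed below the rim without touching. I'll use finer steps to the floor.

```bash
for i in 1 2 3; do python3 -m pendant '{"xyz":[[0,0,0.001],[0,0,0.002],[0,0,0.002],[0,0,0.002]],"turn":[[0,0,0],[0,0,0],[0,0,0],[0,0,0]],"hand":[0,0,0,0]}' >/dev/null; python3 w.py; done
```

```text
t 19.0 tcp in frame mm [-0.4, -1.0, 38.6] rot err [0.0007, -0.0002, 0.0005] F [-1.7, 0.3, -3.0] open 0.29 grip 40.82394540309906
t 19.33 tcp in frame mm [-0.4, -1.0, 38.1] rot err [0.0003, -0.0004, 0.0004] F [-2.9, 0.6, 8.6] open 0.292 grip 42.4159437417984
t 19.67 tcp in frame mm [-0.5, -1.0, 38.0] rot err [-0.0002, -0.0007, 0.0004] F [-4.9, 0.0, 30.6] open 0.294 grip 45.09131848812103
```

The floor contact is at TCP z=38.1 mm, exactly where expected. I'll relieve the press, release and check.

```bash
python3 -m pendant '{"xyz":[[0,0,-0.002],[0,0,-0.003],[0,0,-0.003]],"turn":[[0,0,0],[0,0,0],[0,0,0]],"hand":[0,0,0]}' 20 >/dev/null; python3 w.py
python3 -m pendant '{"xyz":[[0,0,0],[0,0,0],[0,0,0],[0,0,0],[0,0,0],[0,0,0]],"turn":[[0,0,0],[0,0,0],[0,0,0],[0,0,0],[0,0,0],[0,0,0]],"hand":[0.35,0.4,0.5,0.6,0.6,0.6]}' >/dev/null; python3 w.py
python3 -m pendant '{"xyz":[[0,0,-0.02],[0,0,-0.06],[0,0,-0.12],[0,0,-0.2],[0,0,-0.25],[0,0,-0.3],[0,0,-0.3],[0,0,-0.3],[0,0,-0.3]],"turn":[[0,0,0],[0,0,0],[0,0,0],[0,0,0],[0,0,0],[0,0,0],[0,0,0],[0,0,0],[0,0,0]],"hand":[0.6,0.6,0.6,0.6,0.6,0.6,0.6,0.6,0.6]}' >/dev/null; python3 w.py
python3 - <<'E'
from ov import *
from go import *
T=cam('top');S=cam('side')
P[:3]=[.5935,-.1348,.0522]
P[:3]+=(Ro.from_euler('z',P[3])*Ro.from_euler('y',-np.pi/6)).apply([-.00095,-.0004,.0038])
t=np.pi/6; pol=[(rect(P,t,65,125,12),(0,255,255)),(rect(P,t,60,120,20),(0,0,255)),(rect(P,t,26,80,46),(0,255,0))]
a=[overlay(S,[],236,165,76,60,5),overlay(T,[],265,145,76,60,5)];b=[overlay(S,pol,236,165,76,60,5),overlay(T,pol,265,145,76,60,5)]
cv2.imwrite('pics/fin.png',np.vstack([np.hstack(a),np.hstack(b)]))
E
```

```text
t 19.92 tcp in frame mm [-0.1, -1.0, 38.1] rot err [0.0001, -0.0001, 0.0005] F [-2.9, 0.4, 5.0] open 0.291 grip 41.76017224788666
t 20.42 tcp in frame mm [-0.2, -1.1, 37.9] rot err [0.0004, -0.0002, 0.0005] F [-1.4, 0.0, -0.1] open 0.598 grip 0.0
t 21.17 tcp in frame mm [-0.3, -1.0, 217.9] rot err [0.0001, -0.0003, 0.0005] F [-0.0, 0.3, 0.3] open 0.601 grip 0.0
```

View pics/fin.png

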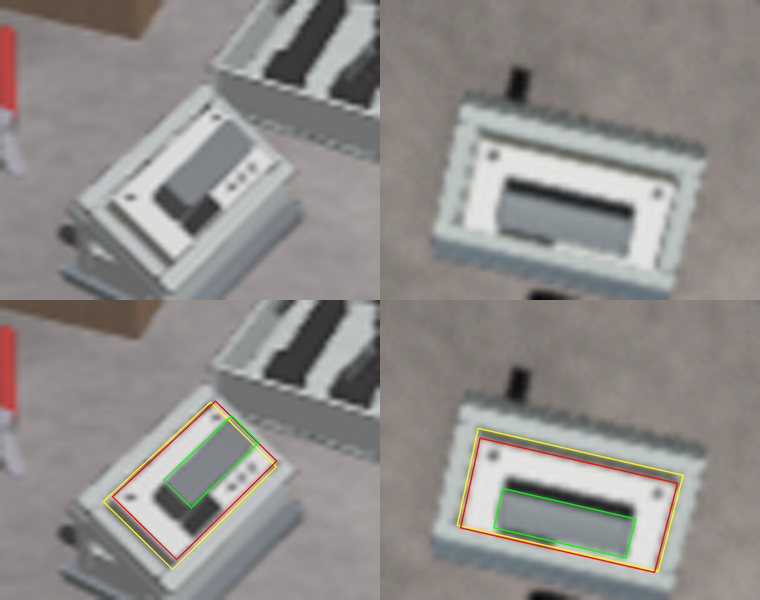

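The logger sits inside the rim in both views: its top face is parallel to the rim with a narrow gap all round, and the gripper is clear. Handing in.

```bash
python3 -c "
from bench import manip; print(manip.job_done())"
```

```text
the job is handed in; nothing more can be done
None
```

The blank lies in the bin with the spare blank and the logger sits released on the pocket floor; I handed the job in after about 21 of the 61 s, and the hand-in returned no verdict.

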